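# Shut the drying box and switch its fan on

### The job

Set the freshly painted figure drying: push the clear drying box's sliding door fully shut by its orange tab, and only then flip the yellow toggle lever over, away from the robot, so that it snaps into its on position and runs the fan. Only push with the fingers: the box must stay standing where it is and not be lifted or shoved along, and the switch with the black lever must stay off. Leave the figures, pots, tile and bowl of brushes where they stand.

Things in the scene. Friction and masses are not known exactly. Their poses are not given: they have to be found in the camera images.
- dry_box: Clear plastic drying box, 180 mm deep (its x) x 240 mm wide (its y) x 170 mm high, with aluminium edges and a round black fan (76 mm across, 18 mm high) on the rear half of the roof. Loose on the bench, 2 kg or so, held by its weight alone. Origin at the centre of its underside; z up, -x is the front with the door, facing the robot (turned up to 0.2 rad), +y its left as the robot sees it.
- dry_door (a joint): Sliding front door of the drying box (clear panel 125 mm wide, on tracks along the front): how far it stands open, in m. 0 = fully shut against its stop, 0.105 = fully open. It opens towards the box's +y and shuts towards -y; it moves against about 1.2 N of friction and stays where it is left.
- tab_top (a point): Centre of the top edge of the door's orange push tab, an upright fin that stands 50 mm out from the door (along the box's -x, the point being half-way out), 12 mm thick (along the box's y) and 70 mm high, its top edge 158 mm above the bench. Fixed to the door, moves with it; axes as the box's.
- fan_pod: Grey switch pod screwed to the bench (does not move), 90 x 70 x 60 mm, yellow lever on top. Origin at the centre of its underside, z up; its x axis points across the bench away from the robot (turned up to 0.35 rad either way about z) and is the direction in which the lever goes from off to on. The lever's pivot is 62 mm above this origin. The fan switch. The two pods may stand in either place.
- fan_toggle (a joint): Yellow toggle lever: hinge angle in rad about the pod's y axis. 0 = off, leaning 0.45 rad towards the pod's -x (the robot's side); 0.45 = upright; 0.9 = on, leaning 0.45 rad towards +x. Over-centre spring: it takes about 2.5 N at the ball to start it, less and less up to the upright; once past it the lever snaps over by itself and stays. Starts off.
- fan_knob (a point): Centre of the 16 mm ball at the end of the yellow lever, 52 mm from its pivot; the stem is 9 mm thick. Its axes turn with the lever.
- lamp_pod: Grey switch pod screwed to the bench (does not move), 90 x 70 x 60 mm, black lever on top. Origin at the centre of its underside, z up; its x axis points across the bench away from the robot (turned up to 0.35 rad either way about z) and is the direction in which the lever goes from off to on. The lever's pivot is 62 mm above this origin. The bench lamp's switch, to be left alone.
- lamp_toggle (a joint): Black toggle lever: hinge angle in rad about the pod's y axis. 0 = off, leaning 0.45 rad towards the pod's -x (the robot's side); 0.45 = upright; 0.9 = on, leaning 0.45 rad towards +x. Over-centre spring: it takes about 2.5 N at the ball to start it, less and less up to the upright; once past it the lever snaps over by itself and stays. Starts off, stays off.
- boxed_holder: Figure holder, 118 mm high: round black weighted foot 52 mm across, a narrower handle, spring clip jaws with a cork plug and a small painted red figure on top. Loose, 0.12 kg. Origin at the centre of its underside, z up. Stands inside the drying box.
- spare_holder: Figure holder, 118 mm high: round black weighted foot 52 mm across, a narrower handle, spring clip jaws with a cork plug and a small painted green figure on top. Loose, 0.12 kg. Origin at the centre of its underside, z up. Stands on the open bench.
- tile: White ceramic tile 100 x 100 x 7 mm, loose, lying on the bench. Origin at the centre of its underside.
- paint_a: Small red paint pot with a white cap, 32 mm across, 55 mm high, loose. Origin at the centre of its underside.
- paint_b: Small green paint pot with a white cap, 32 mm across, 55 mm high, loose. Origin at the centre of its underside.
- brush_bowl: Stainless steel bowl, 130 mm across the rim, 55 mm high, brushes standing in it up to 180 mm high and leaning out to about 75 mm from its middle; one piece, loose. Origin at the centre of its underside.

How it is judged:
By the outcome, as a careful person would: the job done as asked, in the order asked, and still so for the second after the job is handed in, with the robot touching nothing.
It also fails if it takes over 42 s, if anything falls off the work surface, if the arm or the gripper's body presses on something with over 40 N, if the wrist force passes 120 N, or if a joint passes its speed limit or range.

### The arm

A 7-joint arm with a two-finger parallel gripper is mounted at the origin on the work surface. World frame = base frame: x ahead of the robot, y to its left, z up, the work surface at z = 0. Lengths are in m, angles in rad, forces in N, time in s.
With the tool pointing down it reaches from about 0.4 to 0.85 m from the base axis. Payload 10.4 kg.
Tool frame: the origin (TCP) lies on the centre line of the jaws, within the pads' length; the fingertips stand r.tip_extent ahead of it and the grasp point (between the pads) lies 3 mm ahead of it (r.tip_extent is the distance from the TCP to the fingertips, in m); z points along the fingers, y is the direction in which the jaws open and shut (so a half turn about z gives the same grasp; the last joint's range is limited). The gripper opens to 87 mm and grips with 3 to 60 N. Pads are 19 mm wide; open, the fingers measure 117 mm over their backs; the gripper's body (75 mm by 190 mm) begins 51 mm behind the grasp point.
Start: joints at [-0.023, 0.332, -0.065, 1.46, 0.022, 1.35, -0.088], TCP at [0.625, 0, 0.245] pointing down, gripper open.
Joint ranges: [-2.6, 2.6], [-0.5, 2.12], [-1.47, 1.34], [0.16, 2.42], [-1.27, 4.41], [0.06, 2.06], [-2.6, 2.6]. Speed limits (rad/s): [2.22, 2.22, 2.79, 2.79, 3.14, 3.14, 3.14].

### API

Orientations are given as a unit quaternion [x, y, z, w].
In Python, from bench import r gives the robot as it stands. The module is installed in compiled form; this text tells all that it offers.
- The arm moves only by the shell command python3 -m jog 'ROWS' [FORCE]. ROWS is JSON, a list of rows, each a list of 5 numbers: the shift along the tool's x, y, z in cm, then the turn about the tool's z in rad, then the closure, from 0 (fully open) to 1 (shut). A call has exactly 10 rows; each row shifts and turns the pose as measured when the row begins, along the tool's axes as they then stand; what a row does not reach is not made up. A row lasts 1/10 s, in which the tool goes at most 50 mm and 8.59 degrees, less where a joint would pass 70% of its speed; a pose out of reach is approached as far as the arm can. A call with a gripper value outside its range is refused whole. The fingers move at their own pace and stop on an object; FORCE is the grip in N (left out, the last holds). Time passes only in rows, so rows that do not move let the fingers close, or fill a call up. It gives the time, the measured TCP pose, the force and the opening at its end, in the units of the state.
- r.read_state(): the state, without advancing time (a new reading comes with each control period).
- r.camera(name): name is "scene" or "side" or "wrist"; returns a dict with "pixels" (480x640x3 uint8, red, green, blue), "fx", "fy", "cx", "cy" (pixels), "camera_from_world" (4x4, takes a point from world to camera coordinates). Camera axes: x right, y up, looking along -z (the intrinsics and any distortion apply to the point x, -y, -z); pixel columns grow to the right and rows downward; lengths in m; the calibration is good to about 2 mm. The wrist camera is an equidistant fisheye: a pixel r from the principal point sees the ray r / f radians off the axis. A picture is of the moment at which its call begins. There is no depth.
- r.close_job(): hands the job in, once; it reports no verdict.
The state is a dict: "time": time; "joint_positions": joint angles; "joint_vel": joint speeds; "joint_torque": joint torques, N m; "ee_pos": TCP position; "eef_rot": TCP orientation; "ft_force": force on the tool from outside, world axes, zero at the start; "torque": the same for the moment, N m; "width": finger opening in m.
Only numpy, scipy, OpenCV 4.12 (cv2) and the standard library are available. Lean on these libraries where they do the work, as an engineer would, in place of code of your own. Each camera call takes 0.05 s, during which the arm holds its last target. There are 200 camera calls.

## Working session

There is one attempt and no reset: what is moved stays moved. The work goes in short steps, Python scripts to look and compute and a shell command to move; the robot and the scene stay as the last step left them, time stands still between calls to the robot, and variables do not carry over. Pictures are saved under pics/ and viewed, about 8 in all and at most 12, crops included, and the job is handed in when it is done.

```bash
mkdir -p pics; cat > h.py <<'E'
from bench import r
import numpy as np, cv2, json
def snap(n,f):
    c=r.camera(n); cv2.imwrite(f'pics/{f}.png',c['pixels'][:,:,::-1])
    json.dump({k:np.array(c[k]).tolist() for k in c if k!='pixels'},open(f'pics/{f}.json','w'))
    return c
def ray(f,u,v):
    c=json.load(open(f'pics/{f}.json')); T=np.linalg.inv(np.array(c['camera_from_world']))
    d=np.array([(u-c['cx'])/c['fx'],-(v-c['cy'])/c['fy'],-1]); return T[:3,3],T[:3,:3]@d
def onz(f,u,v,z):
    o,d=ray(f,u,v); return np.round(o+d*(z-o[2])/d[2],4)
def tri(f1,p1,f2,p2):
    o1,d1=ray(f1,*p1);o2,d2=ray(f2,*p2)
    s=np.linalg.lstsq(np.c_[d1,-d2],o2-o1,rcond=None)[0]
    a,b=o1+s[0]*d1,o2+s[1]*d2; return np.round((a+b)/2,4),np.linalg.norm(a-b)
def proj(f,p):
    c=json.load(open(f'pics/{f}.json')); q=np.array(c['camera_from_world'])@np.r_[p,1]
    return np.round([c['cx']+c['fx']*q[0]/-q[2],c['cy']-c['fy']*q[1]/-q[2]],1)
E
python3 - <<'E'
from h import *
for n in('scene','side'):
    c=snap(n,n+'0'); print({k:np.round(c[k],3).tolist() for k in c if k!='pixels'})
print(r.read_state(), r.tip_extent)
E
```

```text
{'fx': 546.385, 'fy': 546.385, 'cx': 320.506, 'cy': 238.711, 'camera_from_world': [[0.839, 0.545, -0.0, -0.404], [-0.297, 0.458, 0.838, 0.097], [0.457, -0.703, 0.545, -1.28], [0.0, 0.0, 0.0, 1.0]]}
{'fx': 540.755, 'fy': 540.755, 'cx': 309.879, 'cy': 231.485, 'camera_from_world': [[-0.996, -0.081, 0.019, 0.546], [0.058, -0.516, 0.855, -0.178], [-0.06, 0.853, 0.519, -0.97], [0.0, 0.0, 0.0, 1.0]]}
{'time': 0.1, 'joint_positions': array([-0.02260014,  0.33277506, -0.06467431,  1.46083276,  0.02159865,
        1.34986636, -0.08849979]), 'joint_vel': array([-1.54691762e-03, -1.54436227e-03, -1.75162630e-04, -1.07742549e-03,
        2.08531780e-03,  2.96973127e-05,  1.39816572e-04]), 'joint_torque': array([ 3.16136166e-04, -6.24538064e+01,  2.38312193e-02, -3.90717781e+01,
       -6.15657773e-02,  3.65302863e-02,  4.60620026e-05]), 'ee_pos': array([ 6.24703247e-01, -1.54723921e-05,  2.43866126e-01]), 'eef_rot': array([ 7.07108613e-01,  7.07104700e-01, -4.39849839e-04, -3.98049341e-04]), 'ft_force': array([ 0.07602274,  0.04307232, -0.41261393]), 'torque': array([ 0.02047554, -0.04392292, -0.03703197]), 'width': 0.0870232331363069} 0.022
```

View pics/scene0.png

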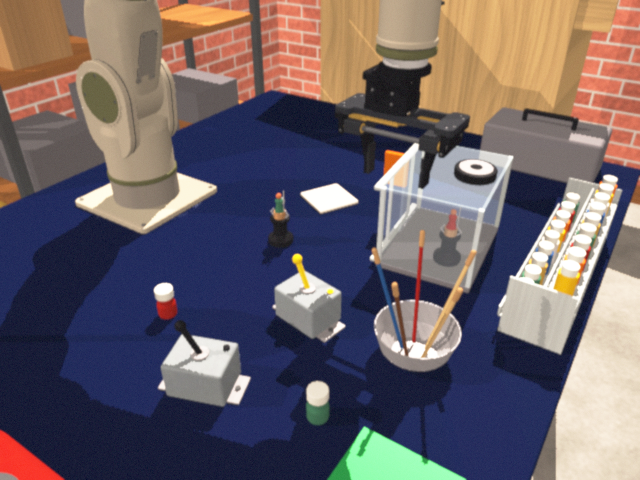

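View pics/side0.png

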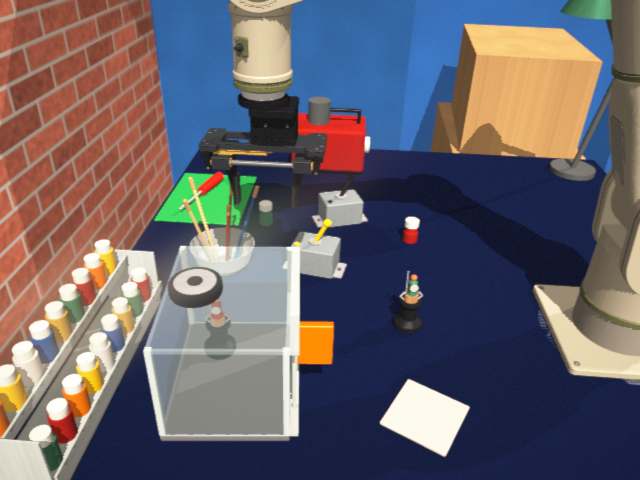

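```bash
python3 - <<'E'
import cv2
a=cv2.imread('pics/scene0.png');b=cv2.imread('pics/side0.png')
cv2.imwrite('pics/c1.png',cv2.resize(a[130:350,260:540],None,fx=2.7,fy=2.7,interpolation=cv2.INTER_CUBIC))
cv2.imwrite('pics/c2.png',cv2.resize(b[180:450,140:440],None,fx=2.2,fy=2.2,interpolation=cv2.INTER_CUBIC))
E
```

```text
(no output)
```

View pics/c1.png

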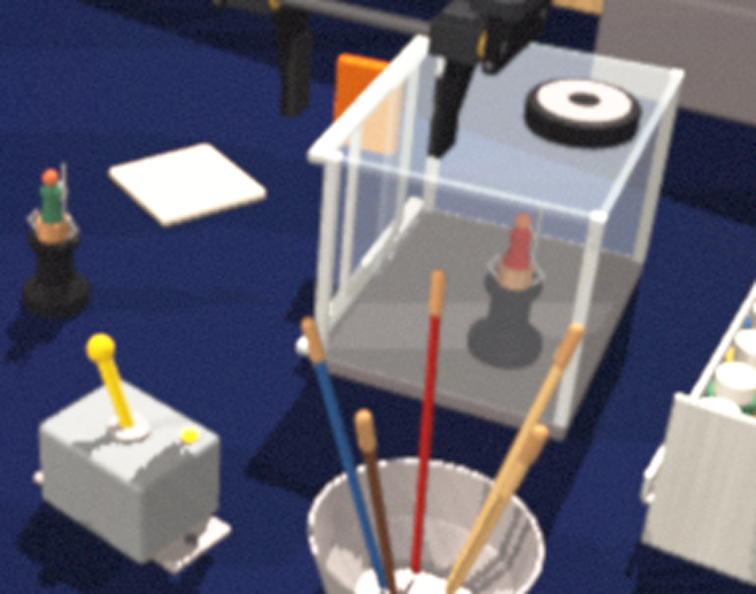

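View pics/c2.png

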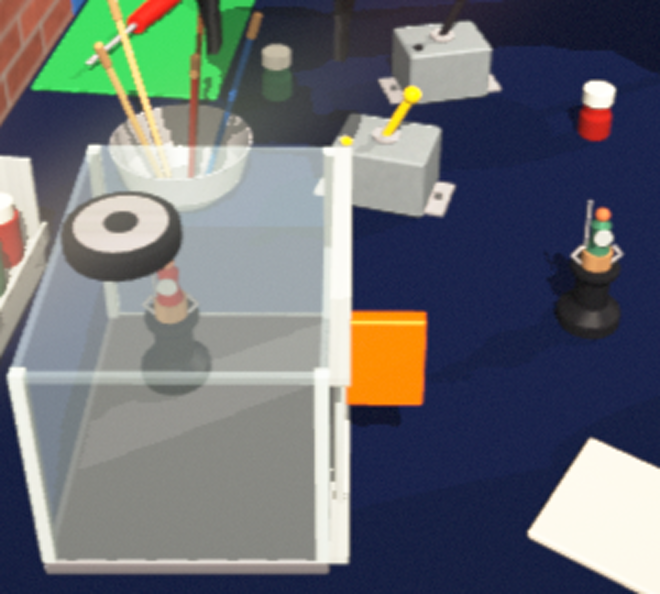

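```bash
cat > m.py <<'E'
from h import *
A=lambda u,v:(260+u/2.7,130+v/2.7)
B=lambda u,v:(140+u/2.2,180+v/2.2)
print('tab outer',onz('side0',*B(426,317),.158),onz('scene0',*A(341,56),.158),tri('scene0',A(341,56),'side0',B(426,317)))
print('tab inner',onz('side0',*B(349,317),.158))
print('knob',tri('scene0',A(101,348),'side0',B(412,94)))
print('lever base',tri('scene0',A(128,432),'side0',B(385,135)))
print('lamp knob',tri('scene0',(181,327),'side0',(344,194)), onz('scene0',181,327,.109))
print('yellow dot',tri('scene0',A(190,437),'side0',B(346,142)))
print('pod top c', [onz('scene0',*A(*p),.06) for p in((40,430),(120,380),(218,437),(142,492))])
print('pod top c side', [onz('side0',*B(*p),.06) for p in((441,127),(432,163),(354,160),(362,113))])
print('box top side',[onz('side0',*B(*p),.17) for p in((350,378),(12,374),(90,148),(351,149))])
print('box top scene',[onz('scene0',*A(*p),.17) for p in((315,152),(600,217),(682,73),(425,40))])
print('bowl',onz('scene0',*A(425,530),.055),onz('side0',*B(180,150),.055))
print('spare',onz('scene0',*A(57,300),0.0),onz('side0',*B(588,315),0))
print('brush tips',tri('scene0',A(308,325),'side0',B(257,17)),tri('scene0',A(437,277),'side0',B(195,60)))
E
python3 m.py
```

```text
tab outer [0.5005 0.2169 0.158 ] [0.5011 0.217  0.158 ] (array([0.5007, 0.2171, 0.158 ]), np.float64(0.0005716917816775929))
tab inner [0.5477 0.2218 0.158 ]
knob (array([ 0.5269, -0.139 ,  0.1081]), np.float64(0.0006741400164850071))
lever base (array([ 0.5504, -0.1459,  0.0589]), np.float64(0.00045940479851699575))
lamp knob (array([ 0.4838, -0.3408,  0.0814]), np.float64(0.03371535977876637)) [ 0.4873 -0.3588  0.109 ]
yellow dot (array([ 0.5848, -0.1298,  0.0591]), np.float64(0.00021282642385477254))
pod top c [array([ 0.5056, -0.1745,  0.06  ]), array([ 0.5175, -0.106 ,  0.06  ]), array([ 0.5996, -0.1216,  0.06  ]), array([ 0.5891, -0.1883,  0.06  ])]
pod top c side [array([ 0.4992, -0.164 ,  0.06  ]), array([ 0.5051, -0.1025,  0.06  ]), array([ 0.5745, -0.0997,  0.06  ]), array([ 0.5746, -0.1807,  0.06  ])]
box top side [array([0.5407, 0.2868, 0.17  ]), array([0.7297, 0.3028, 0.17  ]), array([0.7523, 0.071 , 0.17  ]), array([0.5633, 0.0513, 0.17  ])]
box top scene [array([0.5687, 0.0471, 0.17  ]), array([0.7528, 0.0659, 0.17  ]), array([0.7328, 0.2994, 0.17  ]), array([0.5525, 0.2532, 0.17  ])]
bowl [ 0.7368 -0.1242  0.055 ] [ 0.7331 -0.1063  0.055 ]
spare [0.3725 0.019  0.    ] [0.3695 0.0182 0.    ]
brush tips (array([ 0.6644, -0.1405,  0.1763]), np.float64(0.00043887411381710457)) (array([ 0.7018, -0.0586,  0.1758]), np.float64(0.0004951202403772876))
```

```bash
python3 -m jog '[[0,0,0,0.1475,1],[0,0,0,0.1475,1],[0,0,0,0.1475,1],[0,0,0,0.1475,1],[0,0,0,0.1475,1],[0,0,0,0.1475,1],[0,0,0,0.1475,1],[0,0,0,0.1475,1],[0,0,0,0.1475,1],[0,0,0,0.1475,1]]' 10
cat > s.py <<'E'
import sys
from h import *
from scipy.spatial.transform import Rotation as R
s=r.read_state(); M=R.from_quat(s['eef_rot']).as_matrix()
print('t',s['time'],'p',s['ee_pos'].round(4),'F',s['ft_force'].round(2),'w',s['width'].round(4)); print(M.round(3).tolist())
if len(sys.argv)>3:
    t=np.array([float(a) for a in sys.argv[1:4]]); print('shift cm (tool)',(M.T@(t-s['ee_pos'])*100).round(2))
E
python3 s.py 0.520 0.264 0.244
```

```text
time: 1.1
ee_pos: [0.6223, -0.0002, 0.2387]
eef_rot: [0.999, 0.035, -0.005, 0.0]
ft_force: [0.4, 0.3, -0.4]
width: 0.0152Traceback (most recent call last):
  File "s.py", line 5, in <module>
    print('t',s['time'],'p',s['ee_pos'].round(4),'F',s['ft_force'].round(2),'w',s['width'].round(4)); print(M.round(3).tolist())
                                                                                ^^^^^^^^^^^^^^^^
AttributeError: 'float' object has no attribute 'round'
```

```bash
sed -i "s/s\['width'\].round(4)/round(s['width'],4)/" s.py; python3 s.py 0.520 0.264 0.244
```

```text
t 1.1 p [ 6.223e-01 -2.000e-04  2.387e-01] F [ 0.4   0.28 -0.43] w 0.0152
[[0.998, 0.069, -0.011], [0.069, -0.998, -0.0], [-0.011, -0.0, -1.0]]
shift cm (tool) [ -8.38 -27.06  -0.44]
```

```bash
python3 -m jog '[[-1,-3.2,-0.1,-0.02,1],[-1,-3.2,-0.1,0,1],[-1,-3.2,-0.1,0,1],[-1,-3.2,-0.1,0,1],[-1,-3.2,-0.1,0,1],[-1,-3.2,-0.1,0,1],[-1,-3.2,-0.1,0,1],[-1,-3.2,-0.1,0,1],[0,-1.5,0,0,1],[0,0,0,0,1]]'; python3 s.py 0.520 0.264 0.145
```

```text
time: 2.1
ee_pos: [0.5149, 0.271, 0.2429]
eef_rot: [0.999, 0.04, -0.009, 0.002]
ft_force: [-0.0, -0.7, 0.2]
width: 0.0001
t 2.1 p [0.5149 0.271  0.2429] F [-0.   -0.75  0.24] w 0.0001
[[0.997, 0.081, -0.018], [0.081, -0.997, -0.005], [-0.018, 0.003, -1.0]]
shift cm (tool) [0.63 0.71 9.78]
```

```bash
python3 -m jog '[[0.2,0.2,1.5,0,1],[0.2,0.2,1.5,0,1],[0.2,0,1.5,0,1],[0,0,1.5,0,1],[0,0,1.5,0,1],[0,0,1.5,0,1],[0,0,0.5,0,1],[0,0,0.2,0,1],[0,0,0,0,1],[0,0,0,0,1]]'; python3 s.py 0.520 0.264 0.142; python3 - <<'E'
from h import *
a=snap('side','side1')['pixels'];snap('scene','scene1')
print(proj('side1',[.524,.2195,.158]))
cv2.imwrite('pics/c3.png',cv2.resize(a[180:420,150:450,::-1],None,fx=2.2,fy=2.2,interpolation=cv2.INTER_CUBIC))
E
```

```text
time: 3.1
ee_pos: [0.5262, 0.2466, 0.1338]
eef_rot: [0.999, 0.03, -0.01, 0.007]
ft_force: [0.3, 0.8, 0.3]
width: 0.0007
t 3.1 p [0.5262 0.2466 0.1338] F [0.25 0.79 0.31] w 0.0007
[[0.998, 0.059, -0.021], [0.059, -0.998, -0.015], [-0.021, 0.013, -1.0]]
shift cm (tool) [-0.53 -1.76 -0.84]
[316.2 324.2]
```

View pics/c3.png

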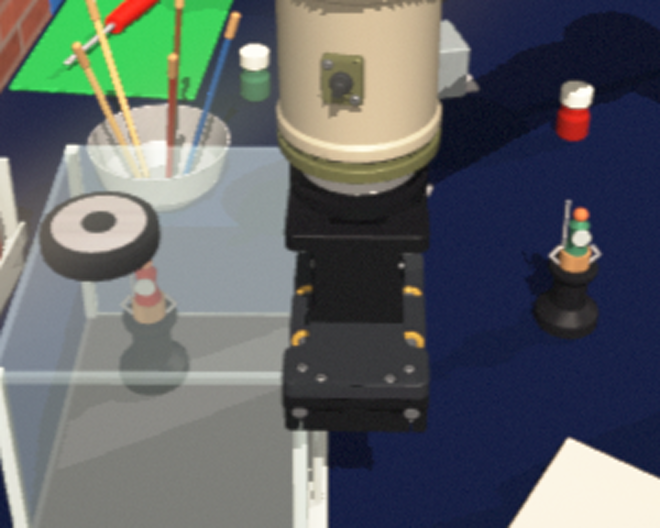

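```bash
python3 -m jog '[[0,0.2,-0.5,0.03,1],[0,0.5,-0.1,0,1],[0,0.5,0,0,1],[0,0.5,0,0,1],[0,0.5,0,0,1],[0,0.5,0,0,1],[0,0.5,0,0,1],[0,0.5,0,0,1],[0,0.5,0,0,1],[0,0.3,0,0,1]]'; python3 s.py
```

```text
time: 4.2
ee_pos: [0.5286, 0.1998, 0.143]
eef_rot: [1.0, 0.014, -0.008, 0.006]
ft_force: [1.6, 1.8, 0.3]
width: 0.0007
t 4.2 p [0.5286 0.1998 0.143 ] F [1.6  1.8  0.28] w 0.0007
[[0.999, 0.029, -0.017], [0.028, -1.0, -0.011], [-0.017, 0.011, -1.0]]
```

```bash
python3 -m jog '[[0,0.4,0,0.03,1],[0,0.4,0,0.02,1],[0,0.4,0,0.02,1],[0,0.4,0,0,1],[0,0.3,0,0,1],[0,0.3,0,0,1],[0,0.3,0,0,1],[0,0.3,0,0,1],[0,0.3,0,0,1],[0,0.2,0,0,1]]'; python3 s.py
```

```text
time: 5.2
ee_pos: [0.5277, 0.1647, 0.1436]
eef_rot: [1.0, -0.024, -0.008, 0.005]
ft_force: [3.3, 7.2, -0.8]
width: 0.0009
t 5.2 p [0.5277 0.1647 0.1436] F [ 3.26  7.16 -0.81] w 0.0009
[[0.999, -0.047, -0.016], [-0.047, -0.999, -0.01], [-0.015, 0.011, -1.0]]
```

```bash
python3 - <<'E'
from h import *
a=snap('side','side2')['pixels'];b=snap('scene','scene2')['pixels']
im=np.hstack([cv2.resize(x,None,fx=2,fy=2,interpolation=cv2.INTER_CUBIC) for x in(a[200:450,200:400,::-1],b[130:380,340:540,::-1])])
cv2.imwrite('pics/c4.png',im)
E
python3 s.py
```

```text
t 5.3 p [0.5276 0.1649 0.1436] F [0.9  2.78 0.1 ] w 0.0005
[[0.999, -0.047, -0.016], [-0.047, -0.999, -0.01], [-0.015, 0.011, -1.0]]
```

View pics/c4.png

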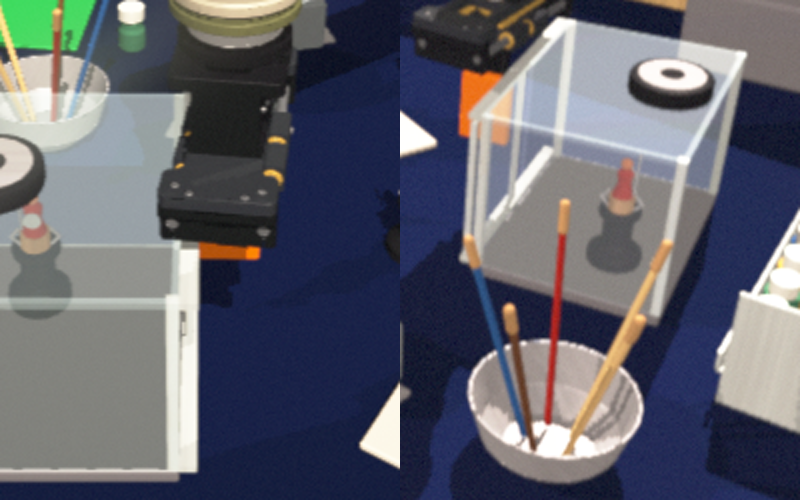

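```bash
python3 - <<'E'
from h import *
g=lambda f:cv2.imread(f'pics/{f}.png',0).astype(np.float32)
for n,(y0,y1,x0,x1) in {'scene':(150,280,430,520),'side':(260,445,145,285)}.items():
    A=g(n+'0')[y0:y1,x0:x1]
    for k in '12':print(n,k,cv2.phaseCorrelate(A,g(n+k)[y0:y1,x0:x1],cv2.createHanningWindow((x1-x0,y1-y0),5)))
a,b=[cv2.imread(f'pics/scene{k}.png')[140:270,365:455] for k in '02']
cv2.imwrite('pics/c5.png',np.hstack([cv2.resize(x,None,fx=4.4,fy=4.4,interpolation=cv2.INTER_CUBIC) for x in(a,b)]))
E
```

```text
scene 1 ((0.007249953535968245, 0.598026935763329), 0.9007172370251314)
scene 2 ((0.04200498510395789, 0.48001175915126737), 0.9095154832125691)
side 1 ((-0.004045198048899579, 0.004113551893610179), 0.9699763520448296)
side 2 ((0.04148351242012893, 0.0012370639260552707), 0.9436613266114835)
```

View pics/c5.png

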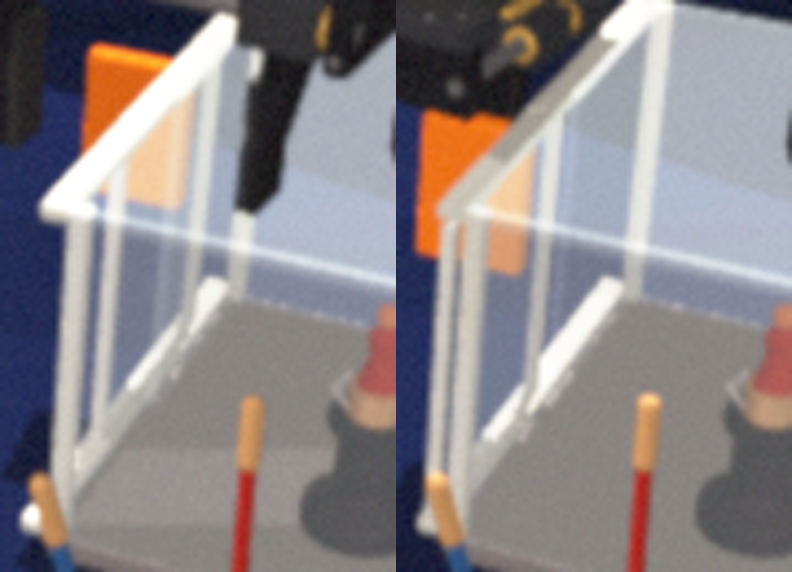

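```bash
python3 -m jog '[[0,-0.1,0,-0.05,1],[0,0,0,-0.05,1],[0,0,0,-0.03,1],[0,0.15,0,0,1],[0,0.15,0,0,1],[0,0.15,0,0,1],[0,0.15,0,0,1],[0,0.15,0,0,1],[0,0.15,0,0,1],[0,0.15,0,0,1]]'; python3 s.py;  python3 - <<'E'
from h import *
snap('scene','scene3');snap('side','side3')
g=lambda f:cv2.imread(f'pics/{f}.png',0).astype(np.float32)
for n,(y0,y1,x0,x1) in {'scene':(150,280,430,520),'side':(260,445,145,285)}.items():
    A=g(n+'1')[y0:y1,x0:x1]
    for k in '23':print(n,k,cv2.phaseCorrelate(A,g(n+k)[y0:y1,x0:x1],cv2.createHanningWindow((x1-x0,y1-y0),5)))
# orange blob centroid/bounds per scene image
for k in '0123':
    h=cv2.cvtColor(cv2.imread(f'pics/scene{k}.png')[130:230,360:430],cv2.COLOR_BGR2HSV)
    m=cv2.inRange(h,(5,220,150),(18,255,255)); y,x=np.nonzero(m); print(k,len(x),x.min()+360,x.max()+360,y.min()+130,y.max()+130)
E
python3 s.py
```

```text
time: 6.3
ee_pos: [0.5269, 0.1635, 0.1433]
eef_rot: [0.999, 0.045, -0.008, -0.0]
ft_force: [0.5, 6.0, -1.5]
width: 0.0004
t 6.3 p [0.5269 0.1635 0.1433] F [ 0.51  6.01 -1.52] w 0.0004
[[0.996, 0.09, -0.017], [0.09, -0.996, -0.001], [-0.017, -0.001, -1.0]]
scene 2 ((0.03814951382243237, 0.4107798337417563), 0.8929097944032017)
scene 3 ((-0.06385297102045229, 0.4447123625201783), 0.916160875799234)
side 2 ((0.03539660527499677, 0.02093853379938082), 0.9374955703538878)
side 3 ((0.042601201229587105, -0.009161354949299039), 0.9570681574168028)
0 146 385 399 152 170
1 145 385 400 152 172
2 204 371 388 166 196
3 191 371 386 166 196
t 6.4 p [0.5269 0.1635 0.1433] F [ 0.64  6.59 -2.3 ] w 0.0004
[[0.996, 0.09, -0.017], [0.09, -0.996, -0.001], [-0.017, -0.001, -1.0]]
```

```bash
python3 -m jog '[[0,-0.7,0,0,1],[0,-0.8,0,0,1],[0,-0.3,0,0,1],[0,0,-0.5,0,1],[0,0,-1.5,0,1],[0,0,-2,0,1],[0,0,-2,0,1],[0,0,-2,0,1],[0,0,-1,0,1],[0,0,-0.5,0,1]]'; python3 s.py 0.488 -0.130 0.24
```

```text
time: 7.4
ee_pos: [0.5258, 0.1804, 0.2417]
eef_rot: [0.999, 0.043, -0.01, 0.002]
ft_force: [0.5, -0.2, -0.1]
width: 0.0005
t 7.4 p [0.5258 0.1804 0.2417] F [ 0.55 -0.22 -0.11] w 0.0005
[[0.996, 0.085, -0.02], [0.085, -0.996, -0.005], [-0.021, 0.003, -1.0]]
shift cm (tool) [-6.41 30.61  0.4 ]
```

```bash
python3 -m jog '[[-0.8,3,0,0,1],[-0.8,3.5,0,0,1],[-0.8,3.5,0,0,1],[-0.8,3.5,0,0,1],[-0.8,3.5,0,0,1],[-0.8,3.5,0,0,1],[-0.8,3.5,0,0,1],[-0.5,3.2,0,0,1],[0,2,0,0,1],[0,0,0,0,1]]'; python3 -m jog '[[0,0,0,0.1,1],[0,0,0,0.1,1],[0,0,0,0.1,1],[0,0,0,0,1],[0,0,0,0,1],[0,0,0,0,1],[0,0,0,0,1],[0,0,0,0,1],[0,0,0,0,1],[0,0,0,0,1]]'; python3 s.py 0.488 -0.130 0.115
python3 - <<'E'
from h import *
a=snap('side','side4')['pixels'];b=snap('scene','scene4')['pixels']
cv2.imwrite('pics/c6.png',np.hstack([cv2.resize(x,None,fx=2,fy=2,interpolation=cv2.INTER_CUBIC) for x in(b[140:400,250:450,::-1],a[190:450,200:400,::-1])]))
E
```

```text
time: 8.4
ee_pos: [0.4854, -0.1273, 0.2391]
eef_rot: [0.999, 0.043, -0.014, 0.002]
ft_force: [-0.5, -0.2, -0.4]
width: 0.0005
time: 9.4
ee_pos: [0.4842, -0.1238, 0.2362]
eef_rot: [0.994, -0.107, -0.016, 0.004]
ft_force: [0.4, -0.7, -0.1]
width: 0.0004
t 9.4 p [ 0.4842 -0.1238  0.2362] F [ 0.35 -0.69 -0.1 ] w 0.0004
[[0.977, -0.212, -0.032], [-0.212, -0.977, -0.004], [-0.031, 0.011, -0.999]]
shift cm (tool) [ 0.88  0.39 12.1 ]
```

View pics/c6.png

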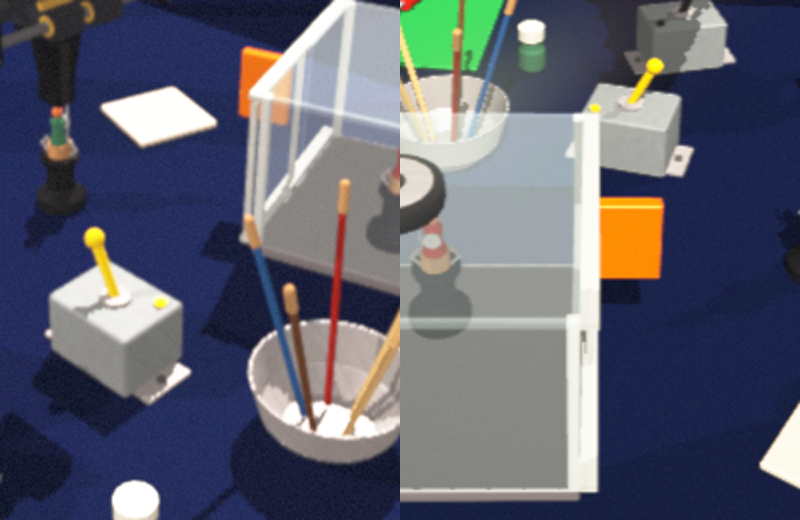

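```bash
python3 -m jog '[[0,0.1,1.5,0,1],[0,0.1,2,0,1],[0,0.1,2,0,1],[0,0,2,0,1],[0,0,1.5,0,1],[0,0,1,0,1],[0,0,0.5,0,1],[0,0,0.3,0,1],[0,0,0,0,1],[0,0,0,0,1]]'; python3 s.py 0.488 -0.130 0.115
python3 -c "
from h import *
print('tab now',onz('side4',331,291.5,.158), onz('side4',300,291.5,.158))"
```

```text
time: 10.5
ee_pos: [0.4818, -0.1278, 0.1265]
eef_rot: [0.994, -0.107, -0.014, 0.004]
ft_force: [0.9, 0.0, 0.8]
width: 0.0002
t 10.5 p [ 0.4818 -0.1278  0.1265] F [0.89 0.03 0.77] w 0.0002
[[0.977, -0.212, -0.028], [-0.212, -0.977, -0.005], [-0.026, 0.01, -1.0]]
shift cm (tool) [0.68 0.07 1.14]
tab now [0.5075 0.1453 0.158 ] [0.5528 0.1501 0.158 ]
```

```bash
python3 -m jog '[[0,0,0.7,0,1],[0,0,0.4,0,1],[0.3,0,0,0,1],[0.4,0,0,0,1],[0.5,0,0,0,1],[0.5,0,0,0,1],[0.5,0,0,0,1],[0.5,0,0,0,1],[0.5,0,0,0,1],[0.5,0,0,0,1]]'; python3 s.py 0.533 -0.142 0.115
```

```text
time: 11.5
ee_pos: [0.52, -0.1368, 0.1149]
eef_rot: [0.994, -0.107, -0.014, 0.004]
ft_force: [-4.3, 0.5, 2.8]
width: 0.0002
t 11.5 p [ 0.52   -0.1368  0.1149] F [-4.33  0.49  2.78] w 0.0002
[[0.977, -0.212, -0.029], [-0.213, -0.977, -0.004], [-0.027, 0.011, -1.0]]
shift cm (tool) [ 1.38  0.23 -0.04]
```

```bash
python3 -m jog '[[0.4,0,0,0,1],[0.4,0,0,0,1],[0.4,0,0,0,1],[0.4,0,0,0,1],[0.4,0,0,0,1],[0.2,0,0,0,1],[0,0,0,0,1],[0,0,0,0,1],[-0.5,0,0,0,1],[-1,0,0,0,1]]'; python3 s.py
python3 -c "
from h import *
snap('side','side5');snap('scene','scene5')"
```

```text
time: 12.5
ee_pos: [0.5297, -0.1386, 0.1143]
eef_rot: [0.994, -0.107, -0.014, 0.004]
ft_force: [-0.8, -0.6, -0.6]
width: 0.0004
t 12.5 p [ 0.5297 -0.1386  0.1143] F [-0.8  -0.65 -0.63] w 0.0004
[[0.977, -0.212, -0.028], [-0.212, -0.977, -0.005], [-0.026, 0.011, -1.0]]
```

View pics/scene5.png

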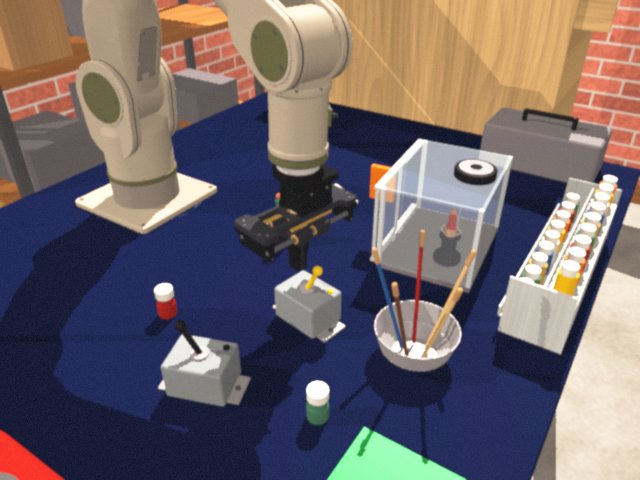

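The yellow lever has flipped: its ball is now at pixel (317,271), right of the pivot. The black lever still leans towards the robot, and the door is shut. Next I retreat clear and check.

```bash
python3 -m jog '[[-1,0,0,0,1],[-1,0,0,0,1],[-1,0,0,0,1],[-0.5,0,-1,0,1],[0,0,-2,0,1],[0,0,-2,0,1],[0,0,-2,0,1],[0,0,-2,0,1],[0,0,-1,0,1],[0,0,0,0,1]]'; python3 s.py
python3 - <<'E'
from h import *
a=snap('side','side6')['pixels'];b=snap('scene','scene6')['pixels']
cv2.imwrite('pics/c7.png',np.hstack([b[130:430,140:530,::-1],a[170:470,130:530,::-1]]))
g=lambda f:cv2.imread(f'pics/{f}.png',0).astype(np.float32)
for n,(y0,y1,x0,x1) in {'scene':(150,280,430,520),'side':(260,445,145,285)}.items():
    print(n,cv2.phaseCorrelate(g(n+'0')[y0:y1,x0:x1],g(n+'6')[y0:y1,x0:x1],cv2.createHanningWindow((x1-x0,y1-y0),5)))
E
```

```text
time: 13.6
ee_pos: [0.4915, -0.1296, 0.2234]
eef_rot: [0.994, -0.107, -0.013, 0.003]
ft_force: [0.7, 0.3, -0.3]
width: 0.0005
t 13.6 p [ 0.4915 -0.1296  0.2234] F [ 0.69  0.28 -0.28] w 0.0005
[[0.977, -0.213, -0.026], [-0.213, -0.977, -0.004], [-0.025, 0.009, -1.0]]
scene ((-0.08121573725100006, 0.509384728692325), 0.8755398622363683)
side ((0.07923398025482697, -0.05398176745286776), 0.9646061065572279)
```

View pics/c7.png

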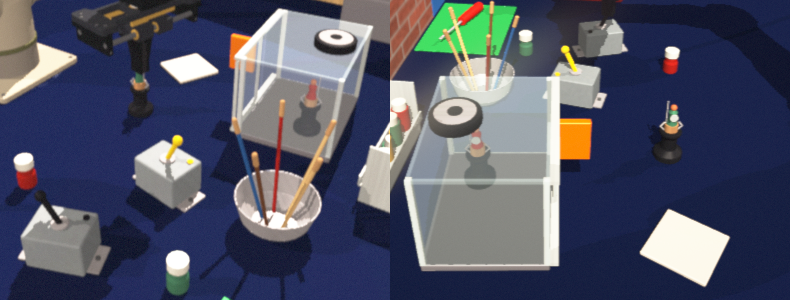

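```bash
python3 - <<'E'
from h import *
for k in '23456':
    h=cv2.cvtColor(cv2.imread(f'pics/scene{k}.png')[180:230,360:430],cv2.COLOR_BGR2HSV)
    m=cv2.inRange(h,(5,150,120),(20,255,255)); y,x=np.nonzero(m); print(k,len(x),x.min()+360,x.max()+360,x.mean().round(2)+360,y.max()+180)
print('knob',tri('scene6',(140+177,130+141),'side6',(306,219)))
r.close_job()
E
```

```text
2 95 370 378 372.37 197
3 99 369 378 372.39 197
4 95 369 378 372.31 197
5 96 369 378 372.28 197
6 95 369 378 372.31 197
knob (array([ 0.5705, -0.1489,  0.1078]), np.float64(0.002105577685884103))
the job is handed in; nothing more can be done
```

I shut the drying box's door first, then flipped the yellow lever to on, and handed the job in at about 13.7 s with the arm clear of everything.

- **Door:** I pushed it by the orange tab with the closed fingers. It stopped about 72 mm further on and held there against about 6 N, where its own friction is only 1.2 N. The tab did not spring back when I let go; in the images it stayed where the push left it.
- **Lever:** I pushed the ball away from the robot until the lever snapped over. In the last pictures the ball measured about (0.571, -0.149, 0.108), against (0.527, -0.139, 0.108) at the start, so the lever is leaning the on way.
- **Everything else:** In the last pictures the black lever was still off and the figures, pots, tile and bowl looked in place. I checked these by eye only.

**Weaker points:**
- The side camera showed no movement of the box (under 0.1 px). The scene camera showed a steady shift of about 0.5 px, but it was already there before the fingers touched the tab, so I put it down to the image matching.
- "Fully shut" comes from the push force and how the door edge looked, as I had no direct reading of the door.
- While pushing, my wrist turns went the wrong way because I had the sign reversed. I corrected that before the final push.

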